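# Seat a milk sample bottle on the orbital shaker

## Robot

A 6-joint arm with a two-finger parallel gripper is mounted at the origin on a cart in front of the work surface, level with it; the furniture and walls round the work are solid. World frame = base frame: x ahead of the robot, y to its left, z up, the work surface at z = 0. Lengths are in mm, angles in rad, forces in N, time in s.
With the tool pointing down it reaches from about 275 to 750 mm from the base axis. Payload 10.2 kg.
Tool frame: the origin (TCP) lies at the very end of the fingers, on their centre line; the grasp point (between the pads) lies 19 mm behind it; z points along the fingers, y is the line along which they close (so a half turn about z gives the same grasp; the last joint's range is limited). The gripper opens to 85 mm and grips with 20 to 120 N. Pads are 22 mm wide; open, the fingers measure 114 mm over their backs; the gripper's body (76 mm by 85 mm) begins 54 mm behind the grasp point. The pads swing forward as they close: fully open they stand 13 mm farther back than shut.
Start: joints at [-1.5, 0.313, 1.498, -0, 1.331, -0.223], TCP at [152.022, -502.514, 231.294] pointing down, gripper open.
Joint ranges: [-2.94, 2.94], [-0.97, 2.17], [0.19, 2.56], [-1.23, 4.37], [0.02, 3.11], [-2.88, 2.88]. Speed limits (rad/s): [2.39, 2.39, 3.01, 3.14, 3.14, 3.14].

## Interface

Orientations are given as a unit quaternion [w, x, y, z].
In Python, from rig import * gives the robot as it stands. The module is installed in compiled form; this text tells all that it offers.
- The arm moves only by the shell command python3 -m crank 'ROWS' [FORCE]. ROWS is JSON, a list that holds one entry, the list of rows, each a list of 7 numbers: the shift along the tool's x, y, z in units of 25 mm (1.0 is 25 mm), then the turn, a rotation vector about the tool's x, y, z in units of 8 degrees (1.0 is 8 degrees), then the finger opening in mm, from 0 to 85.4. A call has exactly 8 rows; each row shifts and turns the commanded pose from where the row before left it, along the tool's axes as they then stand; what a row does not reach is not made up. A row lasts 1/10 s, in which the tool goes at most 50 mm and 8.59 degrees, less where a joint would pass 70% of its speed; a pose out of reach is approached as far as the arm can. A call is refused whole if a number of a shift passes 1 or a number of a turn 1, either way. A call with a gripper value outside its range is refused whole. The fingers move at their own pace and stop on an object; FORCE is the grip in N (left out, the last holds). Time passes only in rows, so rows that do not move let the fingers close, or fill a call up. It gives the time, the measured TCP pose, the force, the opening and the grip force at its end, in the units of the state.
- sense(): the state, without advancing time (a new reading comes with each control period).
- capture(name): name is "scene" or "top"; returns the picture (384x512x3 uint8, blue, green, red); there is no depth.
- camera_model(name): a dict with "fx", "fy", "cx", "cy" (pixels), "world_from_camera" (4x4, takes a point from camera to world coordinates). Camera axes: x right, y up, looking along -z (the intrinsics and any distortion apply to the point x, -y, -z); pixel columns grow to the right and rows downward; lengths in mm; the calibration is good to about 2 mm. A picture is of the moment at which its call begins. camera_model takes no time and is no camera call.
- finish_job(): hands the job in; it is judged then, once.
The state is a dict: "time_s": time; "joints": joint angles; "dq": joint speeds; "tau": joint torques, N m; "eef_pos": TCP position; "ee_rot": TCP orientation; "force": force on the tool from outside, world axes, zero at the start; "wrist_torque": the same for the moment, N m; "grip_width": opening from 0.0 (shut) to 1.0 (fully open); "grip_force": force on a finger pad.
Only numpy, scipy, OpenCV 4.12 (cv2) and the standard library are available. Lean on these libraries where they do the work, as an engineer would, in place of code of your own. Each camera call takes 0.05 s, during which the arm holds its last target. There are 200 camera calls.

## Task

Get the milk sample ready for mixing: take the capped milk bottle that stands on the bench and set it upright in the round seat in the middle of the shaker's small platform. The platform has stopped somewhere off-centre on its orbit, so feel for the seat with the bottle's foot, then press the bottle gently down between the spring fingers until its whole foot is fully home on the seat's floor with no edge riding on the rim, and let go. Do not force it, and leave the other things on the bench where they are.

Things in the scene. Friction and masses are not known exactly. Their poses are not given: they have to be found in the camera images.
- milk_bottle: upright clear bottle of milk, white ribbed screw cap (fixed to it): the only milk bottle standing on the bench top itself. Solid body 58 mm diameter up to 100 mm height, cap 52 mm diameter above, 112 mm tall, 0.12 to 0.2 kg. Its foot is flat, 58 mm across, with a sharp edge. Origin: centre of its underside, z up along its axis.
- shaker: compact orbital shaker, fixed: white housing 176 (x) x 152 (y) x 54 mm high, knob on its front (-x). Origin: centre of its underside, on the drive axis, z up. Above it a round aluminium platform (120 mm) carries a grey round seat (100 mm outside). Their centre lies 8 mm sideways from the drive axis, in a direction NOT measured; the drive holds it there. It must not bear over 30 N.
- rim_level (a point): point on the shaker's drive axis at the height of the seat's flat rim, 81 mm above the housing's underside. The rim is flat from 100 to 68 mm diameter; from there a 45-degree chamfer leads down to a round bore of 61 mm diameter. The seat's centre is 8 mm sideways from this point, direction unknown, so the bottle's foot lands on the rim unless it is found by feel.
- floor_level (a point): point on the drive axis at the height of the seat's floor, 70 mm above the housing's underside. Three spring fingers in the bore (slanted tips from 9 mm above the floor) carry the bottle's weight; a push of 5 to 15 N parts them, then they squeeze the foot with 8 N in all (counted in the 30 N). Platform and seat stand on rubber buffers: still up to 2 N, then sinking 1 mm per 4 N, 6 mm at most.
- cabinet_corner (a point): fixed obstacle: front left upper corner of the grey drawer cabinet, which stands right of the shaker and behind the right half of the bench's front strip; it extends from here to the right (-y) and back (+x), down to the bench. Its black drawer handles stand 30 mm out of the front. Carry the bottle round it or above it.
- sample_jar: bystander: white sample jar with red screw lid, 54 mm diameter, 69 mm tall, standing upright. Origin: centre of its underside.
- tape_roll: bystander: roll of beige indicator tape lying flat, 58 mm diameter, 19 mm high. Origin: centre of its underside.
- spare_cap: bystander: loose white bottle cap, 52 mm diameter, 24 mm high. Origin: centre of its underside.
Not all that is in view belongs to the job. Leave any orange or red look-alike of the milk_bottle alone.

How it is judged:
By the outcome, as a careful person would: the job done as asked, in the order asked, and still so for the second after the job is handed in, with the robot touching nothing.
It also fails if it takes over 58 s, if anything falls off the work surface, if the arm or the gripper's body presses on something with over 40 N, if the wrist force passes 120 N, or if a joint passes its speed limit or range.

## Working session

There is one attempt and no reset: what is moved stays moved. The work goes in short steps, Python scripts to look and compute and a shell command to move; the robot and the scene stay as the last step left them, time stands still between calls to the robot, and variables do not carry over. Pictures are saved under pics/ and viewed, at most 10 in all, crops included, and the job is handed in when it is done.

```bash
mkdir -p pics; python3 - <<'E'
from rig import *
import cv2
for n in("scene","top"):
    cv2.imwrite(f"pics/{n}0.png",capture(n)); m=camera_model(n); print(n,m)
s=sense(); print(s)
E
```

```text
scene {'fx': 352.55240841950365, 'fy': 352.55240841950365, 'cx': 247.16805450586875, 'cy': 193.2649579385267, 'world_from_camera': array([[-6.83763730e-01,  4.05470847e-01, -6.06679944e-01,
        -3.72416253e+01],
       [-7.29576163e-01, -3.64347440e-01,  5.78765554e-01,
         5.05485754e+02],
       [ 1.36302750e-02,  8.38358119e-01,  5.44949429e-01,
         6.18061996e+02],
       [ 0.00000000e+00,  0.00000000e+00,  0.00000000e+00,
         1.00000000e+00]])}
top {'fx': 374.9458714601728, 'fy': 374.9458714601728, 'cx': 249.39053035038089, 'cy': 193.38168675267212, 'world_from_camera': array([[ 1.87507532e-02,  9.77679785e-01, -2.09262151e-01,
         2.93264492e+02],
       [-9.99806730e-01,  1.70982318e-02, -9.70330110e-03,
        -5.98013441e+00],
       [-5.90870856e-03,  2.09403651e-01,  9.77811433e-01,
         1.07852677e+03],
       [ 0.00000000e+00,  0.00000000e+00,  0.00000000e+00,
         1.00000000e+00]])}
{'time_s': 0.1, 'joints': array([-1.50041429e+00,  3.13386492e-01,  1.49831106e+00, -5.13404955e-06,
        1.33097083e+00, -2.23397988e-01]), 'dq': array([ 1.54530134e-04, -1.78234668e-04, -2.82299775e-03,  7.85428744e-05,
       -4.64213786e-04, -8.45810835e-04]), 'tau': array([ 2.42535978e-03, -4.12902904e+01, -2.60145378e+01, -2.16975850e-04,
        3.00661573e-03,  2.14258648e-05]), 'eef_pos': array([ 151.99888327, -502.30174513,  230.8150015 ]), 'ee_rot': array([-5.36480785e-04,  9.89230814e-01,  1.46362932e-01,  3.86247911e-05]), 'force': array([ 0.04336289,  0.13825199, -0.58465804]), 'wrist_torque': array([-0.05613172, -0.03270459, -0.00339257]), 'grip_force': 0.0, 'grip_width': 1.0006172683753656}
```

View pics/scene0.png

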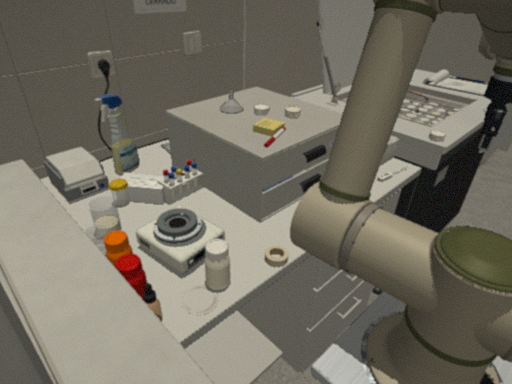

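View pics/top0.png

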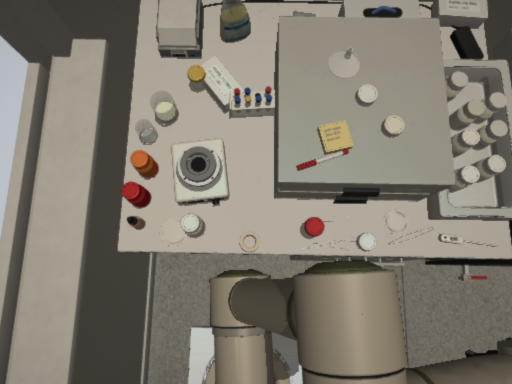

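The scene view shows a white-capped milk bottle at (217,265) and the shaker at (180,240). In the top view they are at (191,225) and (200,168).

Candidates that could be mistaken for the milk bottle:
- **White-capped bottle**, top (191,225): this fits the description.
- **Orange and red look-alikes**, top (145,163) and (136,194).
- **Small white cap or object**, top (367,241), and a pale ring at (397,219).
- **Crate bottles**, top (470,140).
- **Beakers**, top (162,108) and (147,130).

I'll check my choice in one composite crop.

```bash
python3 - <<'E'
import cv2,numpy as np
s=cv2.imread("pics/scene0.png");t=cv2.imread("pics/top0.png")
def c(i,x,y,w,h,k): return cv2.resize(i[y:y+h,x:x+w],None,fx=k,fy=k,interpolation=cv2.INTER_CUBIC)
a=c(s,130,200,130,100,3.0); b=c(t,125,130,130,125,3.0)   # 390x300, 390x375
d=c(t,300,190,130,75,3.0)
out=np.zeros((600,800,3),np.uint8); out[:300,:390]=a; out[:375,400:790]=b; out[310:535,:390]=d
cv2.imwrite("pics/crop1.png",out)
E
```

```text
(no output)
```

View pics/crop1.png

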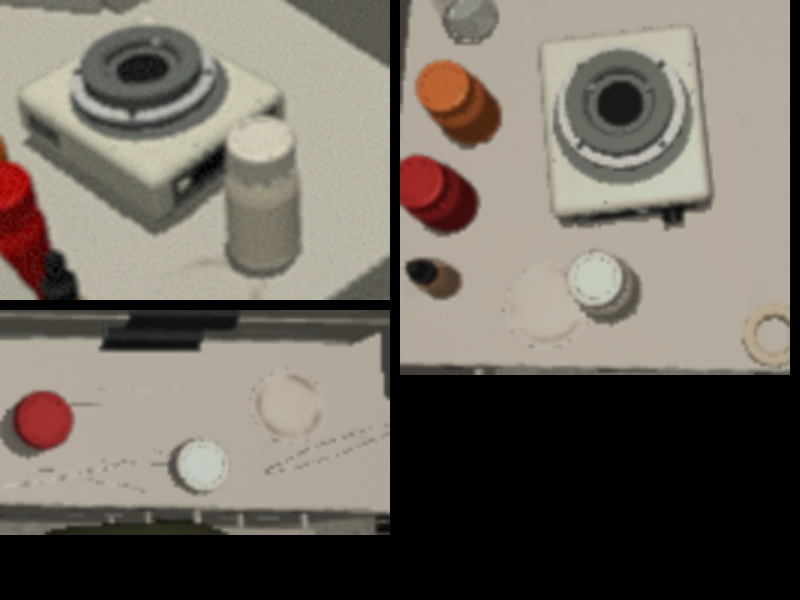

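The crop confirms the choice. The milk bottle is the white-capped one, with its cap top at top-view (190.7,223) and scene (217.3,247). The white object at top (367,241) is the loose cap, and the red one is the sample jar. The seat's bore shows at top (198.3,164) and scene (177.3,221.7).

```bash
cat > h.py <<'E'
from rig import *
import numpy as np, cv2
from scipy.optimize import least_squares
def ray(n,u,v):
    m=camera_model(n);T=m["world_from_camera"]
    d=T[:3,:3]@np.array([(u-m["cx"])/m["fx"],-(v-m["cy"])/m["fy"],-1]);return T[:3,3],d
def proj(n,P):
    m=camera_model(n);T=m["world_from_camera"];c=(np.atleast_2d(P)-T[:3,3])@T[:3,:3]
    return np.c_[m["cx"]+m["fx"]*c[:,0]/-c[:,2],m["cy"]-m["fy"]*c[:,1]/-c[:,2]]
def atz(n,u,v,z):
    o,d=ray(n,u,v);return (o+d*(z-o[2])/d[2])[:2]
def tri(a,b):
    r=least_squares(lambda P:np.r_[proj("top",P)[0]-a,proj("scene",P)[0]-b],[450,100,50]);return r.x,r.fun
E
python3 - <<'E'
from h import *
np.set_printoptions(precision=1,suppress=True)
print("cap",tri((190.7,223),(217.3,247)))
print("cap@112",atz("top",190.7,223,112),atz("scene",217.3,247,112))
print("bore",tri((198.3,164),(177.3,221.7)))
print("rim@81",atz("top",198.3,164,81),atz("scene",177.3,221.7,81))
# housing: corners of top face in top crop at z=54
for u,v in((543,45),(692,30),(708,200),(556,212)): print(atz("top",125+(u-400)/3,130+v/3,54))
# cabinet front-left top corner, guess heights
print("cab",tri((277,190),(262,197)),)
for u,v in((145,163),(136,194),(250,242),(315,226),(367,241),(133,221)): print((u,v),atz("top",u,v,50))
s=sense();from scipy.spatial.transform import Rotation as R
q=s["ee_rot"];print(R.from_quat(q,scalar_first=True).as_matrix())
E
```

```text
cap (array([419.7, 155.4, 107. ]), array([-0.1, -0.1,  0.1,  0. ]))
cap@112 [418.9 154.4] [415.4 159. ]
bore (array([589.4, 148. ,  74.6]), array([-0., -0.,  0.,  0.]))
rim@81 [587.5 147. ] [582.1 152.1]
[651.  227.6]
[668.6  85.2]
[502.1  64.6]
[488.2 205.5]
cab (array([513.5, -72.2,  89.2]), array([ 0.6,  0.8, -1. , -0.2]))
(145, 163) [597.  304.4]
(136, 194) [506.  322.7]
(250, 242) [377.7   0. ]
(315, 226) [ 424.8 -178. ]
(367, 241) [ 386.3 -318.8]
(133, 221) [429.6 324.8]
[[ 1.   0.3 -0. ]
 [ 0.3 -1.   0. ]
 [ 0.  -0.  -1. ]]
```

```bash
python3 -m crank '[[[0,0,0,0,0,0.7,85],[0,0,0,0,0,0.7,85],[0,0,0,0,0,0.7,85],[0.4,-1,0,0,0,0,85],[0.4,-1,0,0,0,0,85],[0.4,-1,0,0,0,0,85],[0.4,-1,0,0,0,0,85],[0.4,-1,0,0,0,0,85]]]' 30
python3 -m crank '[[[0.4,-1,0,0,0,0,85],[0.4,-1,0,0,0,0,85],[0.4,-1,0,0,0,0,85],[0.4,-1,0,0,0,0,85],[0.4,-1,0,0,0,0,85],[0.4,-1,0,0,0,0,85],[0.4,-1,0,0,0,0,85],[0.4,-1,0,0,0,0,85]]]'
python3 -m crank '[[[0.4,-1,0,0,0,0,85],[0.4,-1,0,0,0,0,85],[0.4,-1,0,0,0,0,85],[0.4,-1,0,0,0,0,85],[0.4,-1,0,0,0,0,85],[0.4,-1,0,0,0,0,85],[0.4,-1,0,0,0,0,85],[0.4,-1,0,0,0,0,85]]]'
```

```text
time_s: 0.9
eef_pos: [202.2, -376.3, 231.0]
ee_rot: [-0.0, 1.0, 0.0, -0.0]
force: [0.4, -0.3, 0.1]
grip_width: 0.998
grip_force: 0.0
time_s: 1.7
eef_pos: [282.0, -176.3, 231.2]
ee_rot: [-0.0, 1.0, 0.0, -0.0]
force: [0.1, -0.1, 0.0]
grip_width: 0.995
grip_force: 0.0
time_s: 2.5
eef_pos: [361.8, 23.8, 231.2]
ee_rot: [-0.0, 1.0, 0.0, -0.0]
force: [0.1, 0.1, 0.1]
grip_width: 0.994
grip_force: 0.0
```

```bash
python3 -m crank '[[[0.4,-1,0,0,0,0,85],[0.4,-1,0,0,0,0,85],[0.4,-1,0,0,0,0,85],[0.4,-1,0,0,0,0,85],[0.4,-1,0,0,0,0,85],[0.24,-0.29,0.5,0,0,0,85],[0,0,1,0,0,0,85],[0,0,0.5,0,0,0,85]]]'
python3 - <<'E'
from h import *
for n in("scene","top"): cv2.imwrite(f"pics/{n}1.png",capture(n))
s=cv2.imread("pics/scene1.png")[190:310,140:300];t=cv2.imread("pics/top1.png")[140:280,130:270]
o=np.zeros((600,800,3),np.uint8);a=cv2.resize(s,None,fx=2.5,fy=2.5,interpolation=2);b=cv2.resize(t,None,fx=2.8,fy=2.8,interpolation=2)
o[:a.shape[0],:400]=a;o[:b.shape[0],405:405+b.shape[1]]=b;cv2.imwrite("pics/crop2.png",o)
print(sense()["eef_pos"],sense()["joints"])
E
```

```text
time_s: 3.3
eef_pos: [416.6, 154.6, 178.7]
ee_rot: [0.0, 1.0, 0.001, -0.002]
force: [0.4, -0.0, 0.2]
grip_width: 0.995
grip_force: 0.0
[416.48733739 154.32544769 179.1456416 ] [ 9.00312744e-02  1.89965490e-01  1.80130992e+00 -1.96260104e-04
  1.15484077e+00  1.66052950e+00]
```

View pics/crop2.png

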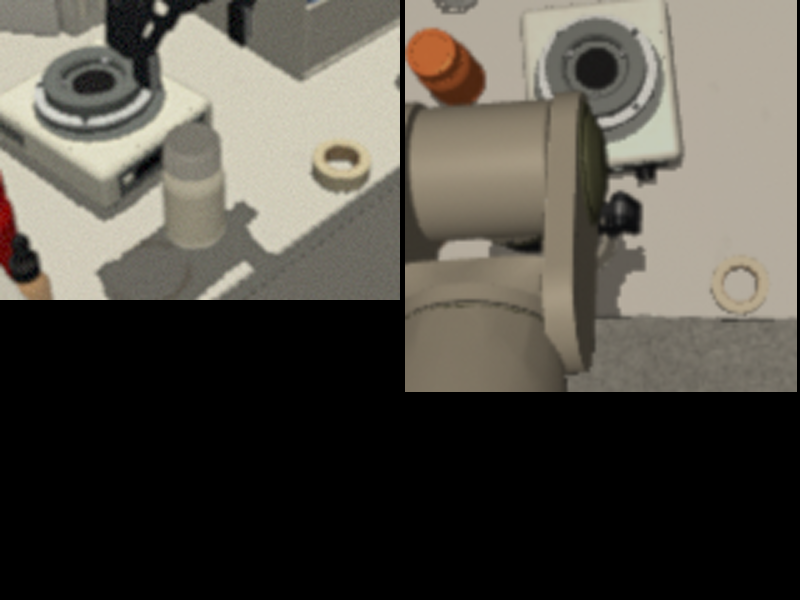

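The scene crop shows the gripper above the bottle, with finger tips near scene (199,225) and (235,207) and the cap at about (217,247). I'll check this against the projection.

```bash
python3 - <<'E'
from h import *
np.set_printoptions(precision=1,suppress=True)
for z in(179,192): print(proj("scene",[[416.5,154.3,z],[416.5,204.3,z],[416.5,104.3,z]]))
print("bottle model cap top scene/top",[ (n,proj(n,[418,156,112])) for n in("scene","top")])
# fit bottle silhouette foot: scene0 bottom ellipse check
print(proj("scene",[[418,156,0],[398,176,0]]))
# rim / bore ellipse by dark threshold
for n,(x,y,w,h) in(("scene",(140,200,80,60)),("top",(170,135,60,60))):
    g=cv2.GaussianBlur(cv2.cvtColor(cv2.imread(f"pics/{n}0.png"),6),(3,3),0)[y:y+h,x:x+w]
    for th in(45,60,125):
        b=(g<th).astype(np.uint8);c,_=cv2.findContours(b,0,1)
        for k in c:
            if cv2.contourArea(k)>60: e=cv2.fitEllipse(k);print(n,th,e[0][0]+x,e[0][1]+y,e[1])
E
```

```text
[[217.7 220.8]
 [197.8 231.3]
 [236.1 211.2]]
[[217.5 215.7]
 [197.4 226.1]
 [236.  206.2]]
bottle model cap top scene/top [('scene', array([[217.6, 245.8]])), ('top', array([[190.1, 223.3]]))]
[[219.2 282.4]
 [217.9 292. ]]
scene 45 176.88896560668945 222.51342010498047 (7.269136428833008, 15.1798734664917)
scene 60 199.08525848388672 255.14194869995117 (6.324965000152588, 14.164510726928711)
scene 60 176.87242889404297 222.43350982666016 (8.687670707702637, 16.440139770507812)
scene 125 203.1376075744629 254.85324478149414 (11.972553253173828, 30.426353454589844)
scene 125 152.98316097259521 250.5056037902832 (11.305645942687988, 41.7879524230957)
scene 125 178.10211944580078 226.31136894226074 (34.401283264160156, 47.00068664550781)
scene 125 160.4053726196289 201.3189789056778 (3.2345573902130127, 40.265010833740234)
top 45 197.8867702484131 164.0108184814453 (12.35984992980957, 13.13332748413086)
top 60 197.94600868225098 163.97639656066895 (13.766100883483887, 14.40721321105957)
top 125 198.33139610290527 168.6623420715332 (39.85549545288086, 42.68696975708008)
```

```bash
python3 -m crank '[[[0,0,0.6,0,0,0,85],[0,0,0.7,0,0,0,85],[0,0,0.8,0,0,0,85],[0,0,0.8,0,0,0,85],[0,0,0.8,0,0,0,85],[0,0,0.8,0,0,0,85],[0,0,0.5,0,0,0,85],[0,0,0,0,0,0,85]]]'
python3 -m crank '[[[0,0,0,0,0,0,60],[0,0,0,0,0,0,40],[0,0,0,0,0,0,40],[0,0,0,0,0,0,40],[0,0,0,0,0,0,40],[0,0,0,0,0,0,40],[0,0,0,0,0,0,40],[0,0,0,0,0,0,40]]]' 40
```

```text
time_s: 4.2
eef_pos: [417.1, 154.4, 55.5]
ee_rot: [0.0, 1.0, 0.0, -0.001]
force: [0.3, 0.1, 0.4]
grip_width: 0.996
grip_force: 0.0
time_s: 5.0
eef_pos: [418.4, 155.0, 57.4]
ee_rot: [-0.0, 1.0, 0.0, 0.001]
force: [-0.5, 1.9, 7.4]
grip_width: 0.67
grip_force: 41.2
```

```bash
python3 -m crank '[[[0,0,-0.3,0,0,0,40],[0,0,-0.7,0,0,0,40],[0,0,-0.9,0,0,0,40],[0,0,-0.9,0,0,0,40],[0,0,-0.9,0,0,0,40],[0,0,-0.7,0,0,0,40],[0,0,-0.4,0,0,0,40],[0,0,0,0,0,0,40]]]'
python3 - <<'E'
from h import *
for n in("scene","top"): cv2.imwrite(f"pics/{n}2.png",capture(n))
print(sense())
s=cv2.imread("pics/scene2.png")[150:300,130:290];t=cv2.imread("pics/top2.png")[140:280,130:270]
o=np.zeros((600,800,3),np.uint8);a=cv2.resize(s,None,fx=4,fy=4,interpolation=2);o[:a.shape[0],:640]=a
cv2.imwrite("pics/crop3.png",o[:,:640])
E
```

```text
time_s: 5.8
eef_pos: [418.0, 154.9, 177.4]
ee_rot: [-0.0, 1.0, 0.0, 0.001]
force: [0.4, -0.1, -2.7]
grip_width: 0.668
grip_force: 42.7
{'time_s': 5.9, 'joints': array([ 9.09462398e-02,  1.94139652e-01,  1.80603478e+00, -2.18645834e-05,
        1.14247602e+00,  1.66120848e+00]), 'dq': array([-0.00091023,  0.01086105,  0.00818551,  0.0010647 , -0.0017191 ,
       -0.0007732 ]), 'tau': array([ 3.84847156e-02, -3.50842845e+01, -2.50526655e+01,  8.54929895e-04,
        1.59288081e-02, -1.89545881e-04]), 'eef_pos': array([417.2471674 , 154.82956674, 175.7137925 ]), 'ee_rot': array([ 5.77961099e-05,  9.99999823e-01,  2.71588962e-04, -5.25827927e-04]), 'force': array([-0.62602254,  0.05080177, -2.75501787]), 'wrist_torque': array([ 0.02888314,  0.01671115, -0.01039574]), 'grip_force': 42.693811655044556, 'grip_width': 0.6664865874207763}
```

View pics/crop3.png

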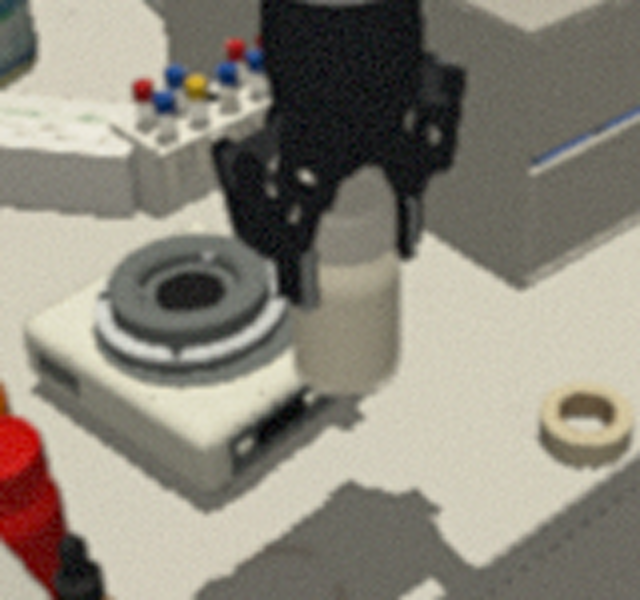

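The bottle is held upright about 118 mm up. In the scene view its foot spans columns 204.3–229.5 with its lowest row at about 248. The rim spans columns 157–197, with its top at row 209 and its bottom at about 235.

```bash
cat >> h.py <<'E'
A=np.linspace(0,2*np.pi,181)
def bbox(n,x,y,z,r):
    p=proj(n,np.c_[x+r*np.cos(A),y+r*np.sin(A),np.full(181,z)]);return np.r_[p.min(0),p.max(0)]  # l,t,r,b
def fitc(n,z,r,meas,x0=(580,150)):
    m=np.array(meas,float);k=~np.isnan(m)
    f=least_squares(lambda q:(bbox(n,*q,z,r)-m)[k],x0);return f.x,f.fun
E
python3 - <<'E'
from h import *
np.set_printoptions(precision=1,suppress=True)
N=np.nan
print("bottle foot scene",fitc("scene",118,29,(204.3,N,229.5,248.3),(418,156)))
print("rim scene",fitc("scene",81,50,(157.3,208.8,197,235)))
print("rim top",fitc("top",81,50,(180.3,146.3,216.3,181.7)))
# bore mouth / floor dark disc: 
for n,c in(("scene",(176.9,222.5)),("top",(197.9,164))):
  for z in(70,73,81): print(n,z,atz(n,*c,z))
# housing top-face corners, scene0 -> and top -> centre
for u,v in((20,97),(157,198),(283,100)): print("sc",atz("scene",130+u/3,200+v/3,54))
for n in("scene","top"): print(n,proj(n,[[417.5,155,177]]))
E
```

```text
bottle foot scene (array([430.2, 147.8]), array([-0.8,  0.8, -0.1]))
rim scene (array([583.3, 151.3]), array([-0.6,  0.8,  0.6, -0.7]))
rim top (array([588., 147.]), array([-0. ,  0.4,  0. , -0.3]))
scene 70 [592.7 147.5]
scene 73 [589.2 149.5]
scene 81 [580.  154.7]
top 70 [590.7 149.8]
top 73 [589.8 149.3]
top 81 [587.5 148.1]
sc [644.5 233.4]
sc [470.7 216.2]
sc [494.9  74.3]
scene [[217.1 221.5]]
top [[186.2 220. ]]
```

```bash
python3 -m crank '[[[0.5,0.1,0,0,0,0,40],[1,0.1,0,0,0,0,40],[1,0.1,0,0,0,0,40],[1,0,0,0,0,0,40],[1,0,0,0,0,0,40],[1,0,0,0,0,0,40],[0.9,0,0,0,0,0,40],[0.4,0,0,0,0,0,40]]]'
python3 -m crank '[[[0,0,0.2,0,0,0,40],[0,0,0.3,0,0,0,40],[0,0,0.3,0,0,0,40],[0,0,0.1,0,0,0,40],[0,0,0,0,0,0,40],[0,0,0,0,0,0,40],[0,0,0,0,0,0,40],[0,0,0,0,0,0,40]]]'
python3 - <<'E'
from h import *
for n in("scene","top"): cv2.imwrite(f"pics/{n}3.png",capture(n))
print(sense())
s=cv2.imread("pics/scene3.png")[140:260,120:260]
cv2.imwrite("pics/crop4.png",cv2.resize(s,None,fx=5,fy=5,interpolation=2))
E
```

```text
time_s: 6.7
eef_pos: [589.5, 146.9, 174.6]
ee_rot: [0.0, 1.0, -0.0, -0.001]
force: [0.2, 0.1, -1.8]
grip_width: 0.671
grip_force: 42.8
time_s: 7.5
eef_pos: [587.7, 147.5, 154.1]
ee_rot: [-0.0, 1.0, 0.0, 0.0]
force: [-0.0, -0.1, -1.2]
grip_width: 0.666
grip_force: 42.9
{'time_s': 7.6, 'joints': array([ 5.27715511e-02,  5.54111304e-01,  1.34541396e+00, -3.70272070e-05,
        1.24174733e+00,  1.62294176e+00]), 'dq': array([-0.00110695,  0.00146564,  0.00345444, -0.00088335, -0.00109971,
       -0.00199654]), 'tau': array([ 6.68585388e-03, -5.21931481e+01, -2.57353020e+01,  1.20283770e-03,
       -7.96978769e-03, -6.87571310e-05]), 'eef_pos': array([587.68819244, 147.4952065 , 153.98600545]), 'ee_rot': array([9.10591023e-06, 9.99999936e-01, 3.19038786e-04, 1.60732607e-04]), 'force': array([-0.31734293, -0.31059682, -1.87696637]), 'wrist_torque': array([-0.01907895,  0.03630533, -0.04115624]), 'grip_force': 42.86991834640503, 'grip_width': 0.6731091412946745}
```

View pics/crop4.png

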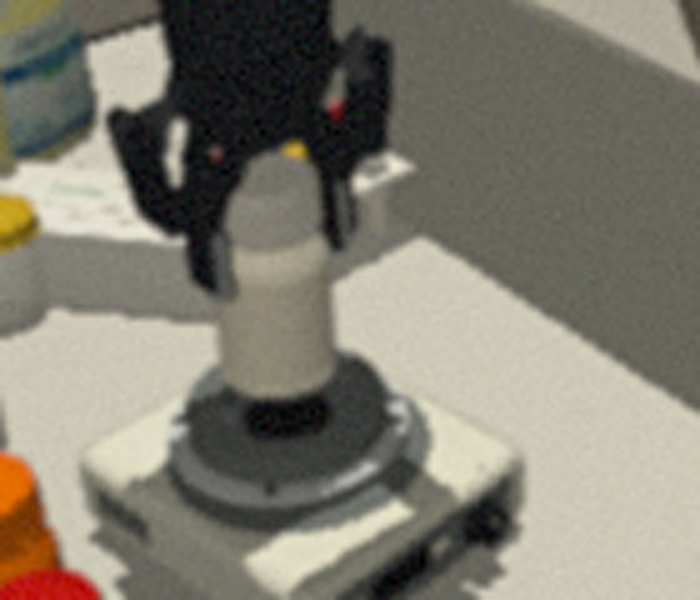

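The crop shows the foot hovering over the seat. The foot spans scene columns 163.6–186.6 with its bottom row at about 219.6. The bore is centred near column 177.6, so the bottle sits slightly left of the seat.

```bash
python3 - <<'E'
from h import *
np.set_printoptions(precision=2,suppress=True)
N=np.nan
print("predicted foot bbox, tool xy",bbox("scene",587.7,147.5,96.6,29))
print("rim pred at 588,147 ",bbox("scene",588,147,81,50))
g=cv2.cvtColor(cv2.imread("pics/scene3.png"),6)
for v in(208,212,215): print(v,g[v,158:194])   # bottle edges
g0=cv2.cvtColor(cv2.imread("pics/scene0.png"),6)
for v in(216,220): print("rim0",v,g0[v,150:205])
print("cap/body in scene0 rows (bottle on bench)")
for v in(268,275): print(v,g0[v,198:236])
print("pred edges", bbox("scene",418,155,30,29))
E
```

```text
predicted foot bbox, tool xy [165.02 208.05 188.87 222.08]
rim pred at 588,147  [157.17 208.14 197.9  232.57]
208 [198 201 196 200 190 159 132 124 126 130 133 134 138 135 134 135 134 132
 133 130 126 127 128 121 121 116 109 105 121 164 196 203 204 203 200 202]
212 [201 199 203 196 184 163 131 122 126 128 130 136 133 130 138 135 137 129
 131 129 129 129 126 123 121 118 111 111 100  82  65  66  58  56  87 119]
215 [193 178 148 118 108 117 120 128 126 132 130 134 134 135 135 135 132 131
 133 134 128 130 127 126 127 129 124 111  79  65  64  66  59  54  58  54]
rim0 216 [178 177 177 177 183 179 183 176 162 133 110  98  98 103 100  92  85  81
  75  64  50  61  63  75  77  80  95  98  92  97  94  87  86  78  80  68
  58  67  76  89  97  97 104 102 100  99 124 157 174 173 173 172 177 182
 181]
rim0 220 [169 177 178 183 188 191 167 114  95 105 100 101  98  94  81  61  63  90
  95  92  76  49  29  18  18  27  23  28  21  25  34  19  31  24  41  70
  93 109  92  80  91 102 107  99 103  88  98 131 171 178 159 130 134 167
 190]
cap/body in scene0 rows (bottle on bench)
268 [170 177 181 182 181 182 163 132 107 102 113 114 123 128 131 131 135 134
 136 133 134 137 135 134 127 120 115 107 107 102  98 117 156 177 181 178
 180 178]
275 [180 178 176 175 182 182 171 142 110 106 110 116 116 114 117 117 121 119
 122 120 118 119 120 118 116 118 113 106 103 103  93 108 145 174 183 179
 177 177]
pred edges [206.27 263.84 231.93 282.65]
```

```bash
python3 - <<'E'
from h import *
np.set_printoptions(precision=2,suppress=True,linewidth=200)
g=cv2.cvtColor(cv2.imread("pics/top0.png"),6)
for v in(160,164): print("rim row",v,g[v,168:232])
for u in(194,198): print("rim col",u,g[135:200,u])
print("cap row",g[222,176:208],"col",g[208:240,190])
print("pred rim588,147",bbox("top",588,147,81,50),"bore61",bbox("top",588,147,76,30.5),"cap",bbox("top",418,155,112,26),"plat",bbox("top",588,147,65,60))
E
```

```text
rim row 160 [172 172 171 165 144 165 182 189 189 185 181 174 134 106 102 103 103  98  76  79  79  84 100  90  47  27  27  25  25  25  24  25  26  25  25  28  52  93  99  79  76  82 103 105 105 105 105 119 183
 190 181 137 131 172 157 172 148 122 167 172 172 172 172 172]
rim row 164 [172 172 171 164 137 160 179 185 160 140 178 171 109 102 103 103 102  94  79  77 101 100  79  35  26  25  24  25  24  25  24  23  25  25  25  25  26  45  85 103 101  83  99 106 106 106 104  98 130
 182 188 176 112 130 183 183 159 120 144 169 172 172 172 172]
rim col 194 [171 171 171 171 170 169 165 178 188 188 182 170 113 103 103 103 101  90  76  62  89 101  94  63  31  27  25  25  26  24  25  26  25  25  26  45  83 103 101  85 103 106 106 106 102  87  96 176 186
 176 120 107 107 108 109 122 166 192 195 196 195 193 182 170 145]
rim col 198 [171 171 171 171 168 160 167 187 190 189 179 140 107 103 103 103  99  78  59  65  99  94  45  26  24  24  25  25  24  24  24  25  24  24  25  26  45  85  99  97  95 105 106 106 104  92  66 120 183
 186 163  86 105 109 109 119 157 194 197 197 197 194 181 158 119]
cap row [178 179 176 170 159 182 193 182 197 199 199 199 199 199 199 199 199 199 199 196 184 196 181 112 104 120  97  95 118 167 173 172] col [173 173 173 172 167 152 185 194 199 199 199 199 198 199 199 199 199 199 200 199 192 169 185 155  95 105 105  87  95 121 168 172]
pred rim588,147 [180.25 146.64 216.34 181.35] bore61 [187.59 153.86 209.5  174.94] cap [180.44 213.42 200.47 233.35] plat [177.75 145.16 220.42 186.23]
```

```bash
python3 -m crank '[[[-0.1,0.09,0,0,0,0,40],[0,0,0.1,0,0,0,40],[0,0,0.14,0,0,0,40],[0,0,0.14,0,0,0,40],[0,0,0.12,0,0,0,40],[0,0,0.06,0,0,0,40],[0,0,0,0,0,0,40],[0,0,0,0,0,0,40]]]'
python3 -m crank '[[[0,0,0.02,0,0,0,40],[0,0,0.02,0,0,0,40],[0,0,0.02,0,0,0,40],[0,0,0.02,0,0,0,40],[0,0,0.02,0,0,0,40],[0,0,0.02,0,0,0,40],[0,0,0,0,0,0,40],[0,0,0,0,0,0,40]]]'
python3 -c "
from rig import *;s=sense();print(s['eef_pos'],s['force'],s['wrist_torque'])"
```

```text
time_s: 8.4
eef_pos: [585.2, 145.3, 139.9]
ee_rot: [-0.0, 1.0, 0.0, 0.0]
force: [0.6, 0.7, -2.6]
grip_width: 0.673
grip_force: 42.9
time_s: 9.2
eef_pos: [585.2, 145.3, 136.8]
ee_rot: [-0.0, 1.0, 0.0, 0.0]
force: [-0.1, -0.1, -2.7]
grip_width: 0.672
grip_force: 42.9
[585.15424233 145.25266081 136.80640815] [-0.14331532 -0.13343242 -2.6503588 ] [-0.02522256  0.00566248 -0.00420126]
```

```bash
python3 -m crank '[[[0,0,0.02,0,0,0,40],[0,0,0.02,0,0,0,40],[0,0,0.02,0,0,0,40],[0,0,0.02,0,0,0,40],[0,0,0,0,0,0,40],[0,0,0,0,0,0,40],[0,0,0,0,0,0,40],[0,0,0,0,0,0,40]]]'
python3 -c "
from rig import *;s=sense();print(s['eef_pos'],s['force'],s['wrist_torque'])"
```

```text
time_s: 10.0
eef_pos: [585.2, 145.3, 134.9]
ee_rot: [-0.0, 1.0, 0.0, 0.0]
force: [-0.1, -0.2, 0.1]
grip_width: 0.672
grip_force: 42.9
[585.23105271 145.2500918  134.89822981] [-0.13678689 -0.17870366  0.0943416 ] [-0.01870086 -0.04240301 -0.03405892]
```

```bash
python3 -m crank '[[[0,0,0.02,0,0,0,40],[0,0,0.02,0,0,0,40],[0,0,0.02,0,0,0,40],[0,0,0,0,0,0,40],[0,0,0,0,0,0,40],[0,0,0,0,0,0,40],[0,0,0,0,0,0,40],[0,0,0,0,0,0,40]]]'
python3 -c "
from rig import *;s=sense();print(s['eef_pos'],s['force'],s['wrist_torque'])"
```

```text
time_s: 10.8
eef_pos: [585.3, 145.3, 133.5]
ee_rot: [-0.0, 1.0, 0.0, 0.0]
force: [2.0, 1.5, 3.7]
grip_width: 0.671
grip_force: 43.1
[585.31449009 145.25463177 133.46808512] [1.97197923 1.53348389 3.73646346] [ 0.11983483 -0.22668636  0.01452474]
```

```bash
python3 -m crank '[[[0.02,-0.015,0,0,0,0,40],[0.02,-0.015,0,0,0,0,40],[0,0,0,0,0,0,40],[0,0,0,0,0,0,40],[0,0,0,0,0,0,40],[0,0,0,0,0,0,40],[0,0,0,0,0,0,40],[0,0,0,0,0,0,40]]]'
python3 -c "
from rig import *;s=sense();print(s['eef_pos'],s['force'],s['wrist_torque'])"
```

```text
time_s: 11.6
eef_pos: [586.0, 146.0, 133.2]
ee_rot: [-0.0, 1.0, 0.0, -0.0]
force: [0.8, 0.1, 0.9]
grip_width: 0.667
grip_force: 43.0
[586.04918103 146.02762556 133.18361245] [0.75833552 0.085324   0.87119418] [ 0.278593   -0.17974204  0.00622591]
```

```bash
python3 -m crank '[[[0.02,0,0.02,0,0,0,40],[0,0,0.02,0,0,0,40],[0,0,0.02,0,0,0,40],[0,0,0,0,0,0,40],[0,0,0,0,0,0,40],[0,0,0,0,0,0,40],[0,0,0,0,0,0,40],[0,0,0,0,0,0,40]]]'
python3 -c "
from rig import *;s=sense();print(s['eef_pos'],s['force'],s['wrist_torque'])"
```

```text
time_s: 12.4
eef_pos: [586.7, 146.0, 131.9]
ee_rot: [-0.0, 1.0, 0.0, 0.0]
force: [1.8, 0.8, 3.8]
grip_width: 0.671
grip_force: 43.3
[586.69207056 146.04805891 131.87990142] [1.78992115 0.80414423 3.8123882 ] [ 0.28515952 -0.09359947  0.10095253]
```

```bash
python3 -m crank '[[[0.02,-0.01,0,0,0,0,40],[0.02,-0.01,0,0,0,0,40],[0,0,0,0,0,0,40],[0,0,0,0,0,0,40],[0,0,0,0,0,0,40],[0,0,0,0,0,0,40],[0,0,0,0,0,0,40],[0,0,0,0,0,0,40]]]'
python3 -c "
from rig import *;s=sense();print(s['eef_pos'],s['force'],s['wrist_torque'])"
```

```text
time_s: 13.2
eef_pos: [587.6, 146.5, 131.8]
ee_rot: [0.0, 1.0, 0.0, -0.0]
force: [-0.4, 0.9, 2.2]
grip_width: 0.675
grip_force: 43.2
[587.59979595 146.47585892 131.76488575] [-0.37844848  0.9428589   2.20756621] [0.14646888 0.07860605 0.01500863]
```

```bash
python3 -m crank '[[[-0.01,-0.02,0,0,0,0,40],[0,-0.01,0.02,0,0,0,40],[0,0,0.02,0,0,0,40],[0,0,0.02,0,0,0,40],[0,0,0,0,0,0,40],[0,0,0,0,0,0,40],[0,0,0,0,0,0,40],[0,0,0,0,0,0,40]]]'
python3 -c "
from rig import *;s=sense();print(s['eef_pos'],s['force'],s['wrist_torque'])"
```

```text
time_s: 14.0
eef_pos: [587.5, 147.3, 130.4]
ee_rot: [-0.0, 1.0, 0.0, 0.0]
force: [0.3, -0.5, 4.3]
grip_width: 0.672
grip_force: 44.0
[587.45120256 147.33984052 130.3571774 ] [ 0.34949312 -0.52261454  4.34746972] [0.2403288  0.00705979 0.02536479]
```

```bash
python3 -m crank '[[[0,0,0.02,0,0,0,40],[0,0,0.02,0,0,0,40],[0,0,0.02,0,0,0,40],[0,0,0.02,0,0,0,40],[0,0,0,0,0,0,40],[0,0,0,0,0,0,40],[0,0,0,0,0,0,40],[0,0,0,0,0,0,40]]]'
python3 -c "
from rig import *;s=sense();print(s['eef_pos'],s['force'],s['wrist_torque'])"
```

```text
time_s: 14.8
eef_pos: [587.2, 147.1, 128.0]
ee_rot: [0.0, 1.0, 0.0, -0.0]
force: [0.4, -1.6, -3.1]
grip_width: 0.672
grip_force: 42.7
[587.19184586 147.13249087 127.97474217] [ 0.42184402 -1.6270108  -3.14912688] [-0.29513235 -0.04262027 -0.00876395]
```

```bash
python3 -m crank '[[[0,0.015,0.02,0,0,0,40],[0,0,0.02,0,0,0,40],[0,0,0.02,0,0,0,40],[0,0,0,0,0,0,40],[0,0,0,0,0,0,40],[0,0,0,0,0,0,40],[0,0,0,0,0,0,40],[0,0,0,0,0,0,40]]]'
python3 -c "
from rig import *;s=sense();print(s['eef_pos'],s['force'],s['wrist_torque'])"
```

```text
time_s: 15.6
eef_pos: [587.5, 146.9, 126.9]
ee_rot: [-0.0, 1.0, 0.0, 0.0]
force: [0.2, -0.2, 1.5]
grip_width: 0.671
grip_force: 43.0
[587.49318493 146.93378553 126.93873977] [ 0.20522503 -0.20490189  1.49099875] [ 0.07802989  0.0760256  -0.01347966]
```

```bash
python3 -m crank '[[[0,0,0.02,0,0,0,40],[0,0,0.02,0,0,0,40],[0,0,0.02,0,0,0,40],[0,0,0,0,0,0,40],[0,0,0,0,0,0,40],[0,0,0,0,0,0,40],[0,0,0,0,0,0,40],[0,0,0,0,0,0,40]]]'
python3 -c "
from rig import *;s=sense();print(s['eef_pos'],s['force'],s['wrist_torque'])"
```

```text
time_s: 16.4
eef_pos: [587.6, 147.0, 125.8]
ee_rot: [-0.0, 1.0, 0.0, 0.0]
force: [-0.4, 0.2, 6.2]
grip_width: 0.672
grip_force: 43.2
[587.624463   146.95776388 125.83173549] [-0.40561129  0.15268852  6.21930629] [ 0.0695031   0.14560632 -0.01510182]
```

```bash
python3 -m crank '[[[0,0,0.02,0,0,0,40],[0,0,0.02,0,0,0,40],[0,0,0,0,0,0,40],[0,0,0,0,0,0,40],[0,0,0,0,0,0,40],[0,0,0,0,0,0,40],[0,0,0,0,0,0,40],[0,0,0,0,0,0,40]]]'
python3 -c "
from rig import *;s=sense();print(s['eef_pos'],s['force'],s['wrist_torque'])"
python3 -m crank '[[[0,0,-0.02,0,0,0,40],[0,0,-0.02,0,0,0,40],[0,0,0,0,0,0,85],[0,0,0,0,0,0,85],[0,0,0,0,0,0,85],[0,0,0,0,0,0,85],[0,0,0,0,0,0,85],[0,0,0,0,0,0,85]]]' 20
python3 -m crank '[[[0,0,-0.1,0,0,0,85],[0,0,-0.4,0,0,0,85],[0,0,-0.8,0,0,0,85],[0,0,-1,0,0,0,85],[0,0,-1,0,0,0,85],[0,0,-1,0,0,0,85],[0,0,-0.5,0,0,0,85],[0,0,0,0,0,0,85]]]'
python3 - <<'E'
from h import *
s=capture("scene")[140:260,120:260]; 
cv2.imwrite("pics/crop5.png",cv2.resize(s,None,fx=5,fy=5,interpolation=2))
E
```

```text
time_s: 17.2
eef_pos: [587.8, 147.0, 125.2]
ee_rot: [-0.0, 1.0, 0.0, 0.001]
force: [-1.6, 1.4, 8.9]
grip_width: 0.668
grip_force: 43.2
[587.76372422 146.96382397 125.21333849] [-1.61253192  1.37898039  8.88741703] [ 0.02846539  0.31967922 -0.00153942]
time_s: 18.0
eef_pos: [587.4, 146.8, 125.2]
ee_rot: [0.0, 1.0, 0.0, -0.0]
force: [0.2, -0.1, -0.1]
grip_width: 0.995
grip_force: 0.0
time_s: 18.8
eef_pos: [587.9, 146.9, 247.2]
ee_rot: [-0.0, 1.0, 0.0, 0.002]
force: [1.3, -0.1, -0.0]
grip_width: 0.996
grip_force: 0.0
```

View pics/crop5.png

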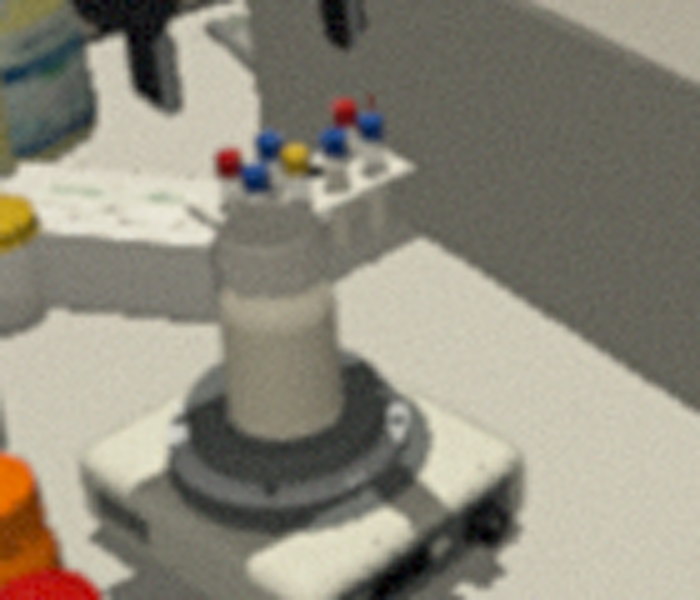

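The crop shows the bottle standing in the seat and released. Its cap centre is at crop column ~272 and its foot at ~285, which suggests a slight lean, so I'll measure it.

```bash
python3 -m crank '[[[-0.5,0,-0.5,0,0,0,85],[-1,0,-0.5,0,0,0,85],[-1,0,0,0,0,0,85],[-1,0,0,0,0,0,85],[-1,0,0,0,0,0,85],[-1,0,0,0,0,0,85],[-1,0,0,0,0,0,85],[-0.5,0,0,0,0,0,85]]]'
python3 - <<'E'
from h import *
np.set_printoptions(precision=2,suppress=True,linewidth=200)
for n in("scene","top"): cv2.imwrite(f"pics/{n}6.png",capture(n))
a=cv2.imread("pics/scene6.png")[150:255,140:215];b=cv2.imread("pics/top6.png")[120:220,150:250]
o=np.zeros((600,800,3),np.uint8)
A_=cv2.resize(a,None,fx=5,fy=5,interpolation=2);B=cv2.resize(b,None,fx=4,fy=4,interpolation=2);o[:525,:375]=A_;o[:400,390:790]=B
cv2.imwrite("pics/crop6.png",o)
# expected axis points
print("scene axis",proj("scene",[[588,146.5,z] for z in(81,100,130,170,182)]))
print("top axis",proj("top",[[588,146.5,z] for z in(81,182)]))
E
```

```text
time_s: 19.65
eef_pos: [410.4, 146.8, 269.1]
ee_rot: [0.0, 1.0, 0.0, -0.001]
force: [0.6, -0.6, 0.0]
grip_width: 0.995
grip_force: 0.0
scene axis [[177.87 219.69]
 [177.15 213.54]
 [175.98 203.54]
 [174.34 189.59]
 [173.83 185.26]]
top axis [[198.47 163.82]
 [192.89 152.28]]
```

View pics/crop6.png

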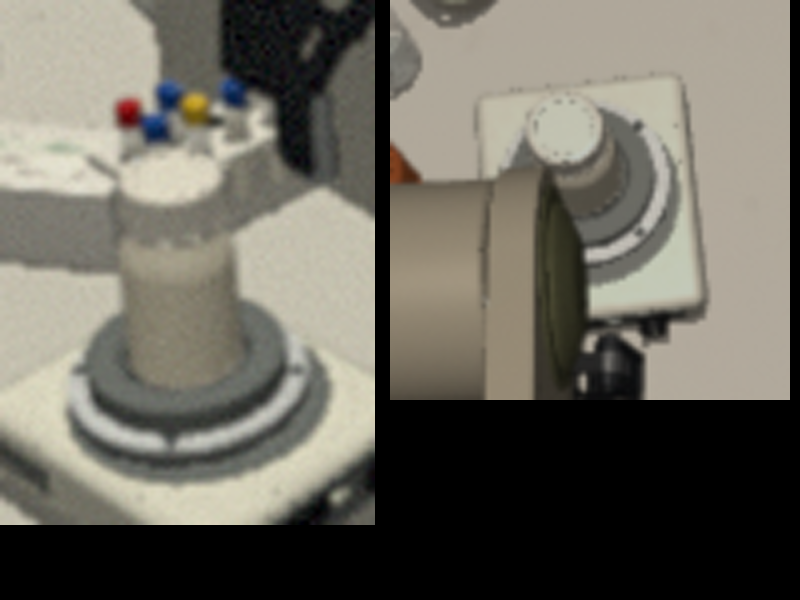

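The bottle sits in the seat with its cap top at scene (174.2,185.4) and top (193.8,152). Both agree with an upright bottle whose cap top is at z≈182, though a lean of 1–2° toward −y isn't excluded. I'll check by touching the cap gently with shut fingers and pressing down.

```bash
python3 -m crank '[[[0.6,0,0,0,0,0,0],[1,0,0,0,0,0,0],[1,0,0,0,0,0,0],[1,0,0,0,0,0,0],[1,0,0,0,0,0,0],[1,0,0,0,0,0,0],[1,0,0,0,0,0,0],[0.5,0,0,0,0,0,0]]]'
python3 -m crank '[[[0,-0.3,0.4,0,0,0,0],[0,-0.3,0.8,0,0,0,0],[0,0,0.9,0,0,0,0],[0,0,0.6,0,0,0,0],[0,0,0.3,0,0,0,0],[0,0,0.1,0,0,0,0],[0,0,0,0,0,0,0],[0,0,0,0,0,0,0]]]'
python3 -c "
from rig import *;s=sense();print(s['eef_pos'],s['force'],s['wrist_torque'],s['grip_width'])"
```

```text
time_s: 20.55
eef_pos: [591.8, 146.5, 268.1]
ee_rot: [0.0, 1.0, -0.0, -0.001]
force: [-0.5, 0.0, -0.4]
grip_width: -0.004
grip_force: 0.0
time_s: 21.35
eef_pos: [590.1, 162.0, 193.5]
ee_rot: [-0.0, 1.0, 0.0, 0.001]
force: [0.7, -0.7, -0.2]
grip_width: 0.0
grip_force: 0.0
[590.12397711 161.95515214 193.50365192] [ 0.66967314 -0.66165653 -0.20597155] [ 0.01792123 -0.019415    0.02319394] 0.0004145065847167463
```

```bash
python3 -m crank '[[[0,0,0.15,0,0,0,0],[0,0,0.15,0,0,0,0],[0,0,0.04,0,0,0,0],[0,0,0.02,0,0,0,0],[0,0,0.02,0,0,0,0],[0,0,0.02,0,0,0,0],[0,0,0.02,0,0,0,0],[0,0,0,0,0,0,0]]]'
python3 -c "
from rig import *;s=sense();print(s['eef_pos'],s['force'],s['wrist_torque'],s['grip_width'])"
```

```text
time_s: 22.15
eef_pos: [589.9, 161.9, 182.4]
ee_rot: [-0.0, 1.0, 0.0, 0.0]
force: [-0.1, -0.2, -0.3]
grip_width: -0.0
grip_force: 0.2
[589.90545831 161.90521814 182.36514719] [-0.09191827 -0.16177432 -0.28706264] [ 0.05139759  0.01689517 -0.03959048] -0.00040608152078153663
```

```bash
python3 -m crank '[[[0,0,0.02,0,0,0,0],[0,0,0.02,0,0,0,0],[0,0,0.02,0,0,0,0],[0,0,0,0,0,0,0],[0,0,0,0,0,0,0],[0,0,0,0,0,0,0],[0,0,0,0,0,0,0],[0,0,0,0,0,0,0]]]'
python3 -c "
from rig import *;s=sense();print(s['eef_pos'],s['force'],s['wrist_torque'],s['grip_width'])"
```

```text
time_s: 22.95
eef_pos: [589.9, 162.0, 180.9]
ee_rot: [-0.0, 1.0, 0.0, 0.0]
force: [-0.4, 2.0, 5.3]
grip_width: -0.001
grip_force: 2.4
[589.94197594 161.96512308 180.93487654] [-0.39924811  2.00186014  5.25462   ] [0.34307663 0.0718471  0.03026253] -0.0009587431894233875
```

```bash
python3 -m crank '[[[0,0,-0.2,0,0,0,0],[0,0.5,0,0,0,0,0],[0,0.7,0,0,0,0,0],[0,0,0.08,0,0,0,0],[0,0,0.06,0,0,0,0],[0,0,0,0,0,0,0],[0,0,0,0,0,0,0],[0,0,0,0,0,0,0]]]'
python3 -c "
from rig import *;s=sense();print(s['eef_pos'],s['force'],s['wrist_torque'],s['grip_width'])"
python3 -m crank '[[[0,0,0.02,0,0,0,0],[0,0,0.02,0,0,0,0],[0,0,0.02,0,0,0,0],[0,0,0,0,0,0,0],[0,0,0,0,0,0,0],[0,0,0,0,0,0,0],[0,0,0,0,0,0,0],[0,0,0,0,0,0,0]]]'
python3 -c "
from rig import *;s=sense();print(s['eef_pos'],s['force'],s['wrist_torque'],s['grip_width'])"
```

```text
time_s: 23.75
eef_pos: [589.9, 132.1, 182.3]
ee_rot: [-0.0, 1.0, 0.0, -0.0]
force: [-0.2, -0.6, 0.0]
grip_width: -0.005
grip_force: 0.0
[589.86578822 132.10375726 182.27432921] [-0.17584734 -0.56482933  0.00947746] [-0.01328225 -0.01987831 -0.08409521] -0.005070579324153156
time_s: 24.55
eef_pos: [589.9, 131.9, 180.8]
ee_rot: [-0.0, 1.0, 0.0, 0.0]
force: [-0.5, 0.6, 0.9]
grip_width: 0.001
grip_force: 0.9
[589.92171203 131.87145458 180.8340904 ] [-0.4796399   0.57346447  0.89031467] [ 0.08313313  0.10277741 -0.05265372] 0.0006792719485094078
```

The −y side of the cap is about 1 mm lower than the +y side, which matches the lean of about 2° in the images. The foot's +y side isn't home yet, so I'll press gently on the +y side of the cap.

```bash
python3 -m crank '[[[0,0,-0.2,0,0,0,0],[0,-0.7,0,0,0,0,0],[0,-0.7,0,0,0,0,0],[0,0,0.1,0,0,0,0],[0,0,0.1,0,0,0,0],[0,0,0.02,0,0,0,0],[0,0,0,0,0,0,0],[0,0,0,0,0,0,0]]]'
python3 -c "
from rig import *;s=sense();print(s['eef_pos'],s['force'])"
python3 -m crank '[[[0,0,0.02,0,0,0,0],[0,0,0.02,0,0,0,0],[0,0,0,0,0,0,0],[0,0,0,0,0,0,0],[0,0,0,0,0,0,0],[0,0,0,0,0,0,0],[0,0,0,0,0,0,0],[0,0,0,0,0,0,0]]]'
python3 -c "
from rig import *;s=sense();print(s['eef_pos'],s['force'])"
```

```text
time_s: 25.35
eef_pos: [590.1, 167.0, 180.8]
ee_rot: [-0.0, 1.0, 0.0, 0.0]
force: [-0.7, 3.4, 5.0]
grip_width: -0.001
grip_force: 2.4
[590.05027241 166.97130822 180.81741953] [-0.70012545  3.4119536   5.02516454]
time_s: 26.15
eef_pos: [590.2, 167.1, 180.1]
ee_rot: [-0.0, 1.0, 0.0, 0.001]
force: [-1.6, 3.0, 7.3]
grip_width: -0.001
grip_force: 3.6
[590.15963281 167.05963794 180.13560282] [-1.6128456   2.97373134  7.27244497]
```

```bash
python3 -m crank '[[[0,0,0.02,0,0,0,0],[0,0,0.02,0,0,0,0],[0,0,0.02,0,0,0,0],[0,0,0,0,0,0,0],[0,0,0,0,0,0,0],[0,0,0,0,0,0,0],[0,0,0,0,0,0,0],[0,0,0,0,0,0,0]]]'
python3 -c "
from rig import *;s=sense();print(s['eef_pos'],s['force'])"
```

```text
time_s: 26.95
eef_pos: [590.4, 167.2, 179.2]
ee_rot: [-0.001, 1.0, 0.0, 0.001]
force: [-2.3, 3.9, 10.0]
grip_width: -0.001
grip_force: 5.2
[590.35692188 167.22153893 179.21804707] [-2.31293717  3.87343608 10.03675225]
```

```bash
python3 -m crank '[[[0,0,0.02,0,0,0,0],[0,0,0.02,0,0,0,0],[0,0,0.02,0,0,0,0],[0,0,0,0,0,0,0],[0,0,0,0,0,0,0],[0,0,0,0,0,0,0],[0,0,0,0,0,0,0],[0,0,0,0,0,0,0]]]'
python3 -c "
from rig import *;s=sense();print(s['eef_pos'],s['force'])"
python3 -m crank '[[[0,0,-0.2,0,0,0,0],[0,0.2,0,0,0,0,0],[0,0,0.04,0,0,0,0],[0,0,0.04,0,0,0,0],[0,0,0.02,0,0,0,0],[0,0,0,0,0,0,0],[0,0,0,0,0,0,0],[0,0,0,0,0,0,0]]]'
python3 -c "
from rig import *;s=sense();print(s['eef_pos'],s['force'])"
```

```text
time_s: 27.75
eef_pos: [590.5, 167.5, 178.3]
ee_rot: [-0.001, 1.0, 0.0, 0.002]
force: [-2.7, 5.6, 12.7]
grip_width: -0.002
grip_force: 6.7
[590.5085136  167.47189173 178.31322758] [-2.73448817  5.58202147 12.68046806]
time_s: 28.55
eef_pos: [590.0, 162.0, 179.2]
ee_rot: [-0.0, 1.0, 0.0, 0.0]
force: [-1.6, 2.5, 6.9]
grip_width: 0.004
grip_force: 3.7
[590.04923793 161.95553731 179.23183976] [-1.64507099  2.54983415  6.86715455]
```

```bash
python3 -m crank '[[[0,0,-0.2,0,0,0,0],[0,0.6,0,0,0,0,0],[0,0.6,0,0,0,0,0],[0,0,0.1,0,0,0,0],[0,0,0.08,0,0,0,0],[0,0,0,0,0,0,0],[0,0,0,0,0,0,0],[0,0,0,0,0,0,0]]]'
python3 -c "
from rig import *;s=sense();print(s['eef_pos'],s['force'])"
python3 -m crank '[[[0,0,0.02,0,0,0,0],[0,0,0,0,0,0,0],[0,0,0,0,0,0,0],[0,0,0,0,0,0,0],[0,0,0,0,0,0,0],[0,0,0,0,0,0,0],[0,0,0,0,0,0,0],[0,0,0,0,0,0,0]]]'
python3 -c "
from rig import *;s=sense();print(s['eef_pos'],s['force'])"
```

```text
time_s: 29.35
eef_pos: [590.3, 131.5, 180.0]
ee_rot: [0.001, 1.0, 0.0, 0.001]
force: [-0.7, -4.3, 6.2]
grip_width: -0.0
grip_force: 3.1
[590.28603159 131.46138731 179.9977175 ] [-0.70651935 -4.26258604  6.23097501]
time_s: 30.15
eef_pos: [590.3, 131.4, 179.7]
ee_rot: [0.001, 1.0, 0.0, 0.001]
force: [-0.1, -4.0, 7.3]
grip_width: 0.0
grip_force: 3.6
[590.34631748 131.43127047 179.66205287] [-0.12532099 -4.03905828  7.25392098]
```

Pressing either side rocks the bottle slightly. I'll press once on the cap's centre and then measure the lean again in both images.

```bash
python3 -m crank '[[[0,0,-0.2,0,0,0,0],[-0.08,-0.3,0,0,0,0,0],[0,-0.3,0,0,0,0,0],[0,0,0.1,0,0,0,0],[0,0,0.08,0,0,0,0],[0,0,0.04,0,0,0,0],[0,0,0,0,0,0,0],[0,0,0,0,0,0,0]]]'
python3 -c "
from rig import *;s=sense();print(s['eef_pos'],s['force'])"
python3 -m crank '[[[0,0,0.02,0,0,0,0],[0,0,0.02,0,0,0,0],[0,0,0.02,0,0,0,0],[0,0,0,0,0,0,0],[0,0,0,0,0,0,0],[0,0,0,0,0,0,0],[0,0,0,0,0,0,0],[0,0,0,0,0,0,0]]]'
python3 -c "
from rig import *;s=sense();print(s['eef_pos'],s['force'])"
```

```text
time_s: 30.95
eef_pos: [588.1, 147.3, 179.2]
ee_rot: [-0.0, 1.0, 0.0, 0.001]
force: [-1.4, 2.3, 7.1]
grip_width: 0.002
grip_force: 3.8
[588.12446116 147.27821252 179.18227733] [-1.41302841  2.28900697  7.06954984]
time_s: 31.75
eef_pos: [588.3, 147.3, 178.3]
ee_rot: [-0.001, 1.0, 0.0, 0.001]
force: [-1.8, 1.8, 11.2]
grip_width: 0.005
grip_force: 5.5
[588.27971581 147.3265002  178.29047565] [-1.75834264  1.78982412 11.17013993]
```

```bash
python3 -m crank '[[[0,0,-0.2,0,0,0,0],[0,0,-0.8,0,0,0,0],[0,0,-1,0,0,0,0],[-0.5,0,-1,0,0,0,0],[-1,0,-0.5,0,0,0,0],[-1,0,0,0,0,0,0],[-1,0,0,0,0,0,0],[-1,0,0,0,0,0,0]]]'
python3 -m crank '[[[-1,0.5,0,0,0,0,0],[-1,1,0,0,0,0,0],[-1,1,0,0,0,0,0],[-0.5,1,0,0,0,0,0],[0,1,0,0,0,0,0],[0,1,0,0,0,0,0],[0,1,0,0,0,0,0],[0,0,0,0,0,0,0]]]'
python3 - <<'E'
from h import *
for n in("scene","top"): cv2.imwrite(f"pics/{n}7.png",capture(n))
a=cv2.imread("pics/scene7.png")[160:250,145:210];b=cv2.imread("pics/top7.png")[125:210,160:235]
o=np.zeros((600,800,3),np.uint8)
A_=cv2.resize(a,None,fx=6,fy=6,interpolation=2);B=cv2.resize(b,None,fx=5,fy=5,interpolation=2);o[:540,:390]=A_;o[:425,400:775]=B
cv2.imwrite("pics/crop7.png",o)
# subpixel: bottle-body edges along rows in scene, before (6) and after (7); cap edges along rows/cols in top
def edge(p,lo):  # first/last steepest gradient
    d=np.gradient(cv2.GaussianBlur(p.astype(np.float32).reshape(1,-1),(5,1),1).ravel());return d
for k in(6,7):
    g=cv2.cvtColor(cv2.imread(f"pics/scene{k}.png"),6).astype(float)
    L=[];R_=[];V=range(203,216)
    for v in V:
        d=edge(g[v-1:v+2,155:200].mean(0),0)
        l=d[4:15];r=d[25:42]
        L.append(159+np.argmax(np.abs(l)));R_.append(180+np.argmax(np.abs(r)))
    print(k,"L",L,"R",R_)
    # difference of shading-free shift: template tracking
g6=cv2.cvtColor(cv2.imread("pics/scene6.png"),6);g7=cv2.cvtColor(cv2.imread("pics/scene7.png"),6)
def shift(a,b,x,y,w,h):
    return cv2.phaseCorrelate(a[y:y+h,x:x+w].astype(np.float32),b[y:y+h,x:x+w].astype(np.float32),cv2.createHanningWindow((w,h),cv2.CV_32F))
print("cap shift scene",shift(g6,g7,158,172,32,36)," platform",shift(g6,g7,152,215,50,30))
t6=cv2.cvtColor(cv2.imread("pics/top6.png"),6);t7=cv2.cvtColor(cv2.imread("pics/top7.png"),6)
print("cap shift top",shift(t6,t7,180,138,28,28),"rim",shift(t6,t7,200,150,22,24))
E
```

```text
time_s: 32.55
eef_pos: [474.2, 146.6, 263.9]
ee_rot: [0.0, 1.0, 0.0, -0.0]
force: [-0.2, 0.1, 0.4]
grip_width: -0.002
grip_force: 0.0
time_s: 33.35
eef_pos: [387.9, -17.8, 264.0]
ee_rot: [0.0, 1.0, -0.001, -0.0]
force: [0.2, -0.1, 0.2]
grip_width: -0.0
grip_force: 0.0
6 L [np.int64(165), np.int64(163), np.int64(163), np.int64(163), np.int64(164), np.int64(164), np.int64(164), np.int64(164), np.int64(164), np.int64(163), np.int64(162), np.int64(161), np.int64(160)] R [np.int64(187), np.int64(187), np.int64(187), np.int64(187), np.int64(187), np.int64(187), np.int64(188), np.int64(191), np.int64(192), np.int64(193), np.int64(194), np.int64(195), np.int64(196)]
7 L [np.int64(164), np.int64(162), np.int64(163), np.int64(163), np.int64(163), np.int64(163), np.int64(163), np.int64(164), np.int64(163), np.int64(163), np.int64(162), np.int64(161), np.int64(160)] R [np.int64(187), np.int64(187), np.int64(187), np.int64(187), np.int64(187), np.int64(187), np.int64(187), np.int64(191), np.int64(192), np.int64(193), np.int64(195), np.int64(195), np.int64(196)]
cap shift scene ((-0.2778042386875619, 0.6926878785223458), 0.9885143054028352)  platform ((0.1433717531311487, 0.06929726122835866), 0.8878459498087565)
cap shift top ((-0.9930330260537943, 0.33894441697339417), 0.9516508438852098) rim ((0.059743033824842584, -0.1440380118131923), 1.0735108740627766)
```

View pics/crop7.png

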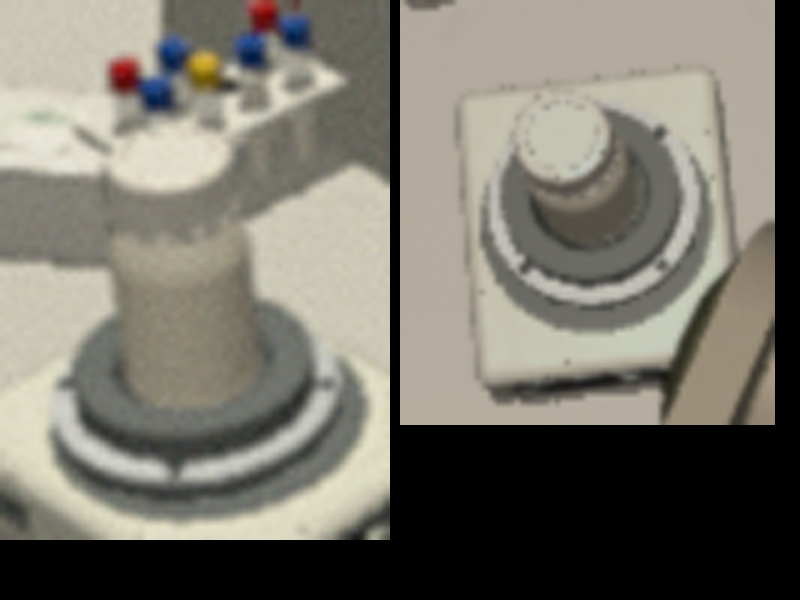

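The crop shows the bottle standing straight, with its foot evenly inside the bore. The presses moved the cap top about 1 px in the top view, and lowered it about 0.7 px in the scene view. I'll do one offline sub-pixel check of the lean.

```bash
python3 - <<'E'
from h import *
np.set_printoptions(precision=2,suppress=True)
def radial(n,k,x,y,z,r,sgn,w=3.0):
    """centre fit: outward intensity step along a projected circle; returns xy shift maximising the step"""
    g=cv2.GaussianBlur(cv2.cvtColor(cv2.imread(f"pics/{n}{k}.png"),6),(0,0),.7).astype(np.float32)
    def circ(q,rr):
        p=proj(n,np.c_[q[0]+rr*np.cos(A),q[1]+rr*np.sin(A),np.full(181,z)]).astype(np.float32)
        return cv2.remap(g,p[:,:1].copy(),p[:,1:].copy(),1).ravel()
    best=max(((sgn*(circ((x+i,y+j),r+w)-circ((x+i,y+j),r-w))).clip(-40,40).mean(),i,j) for i in np.arange(-7,7.1,.5) for j in np.arange(-7,7.1,.5))
    return best
for k in(0,6,7): print("rim top",k,radial("top",k,588,147,81,50,1) if k!=6 else "")
print("rim scene",[radial("scene",k,588,147,81,50,1) for k in(0,7)])
for k in(6,7): print("cap",k,"top",radial("top",k,588,147,182,26,-1),"scene",radial("scene",k,588,147,182,26,-1))
print("bench cap",radial("top",0,418,155,112,26,-1),radial("scene",0,418,155,112,26,-1))
E
```

```text
rim top 0 (np.float32(38.642796), np.float64(0.5), np.float64(1.5))
rim top 6 Traceback (most recent call last):
  File "<stdin>", line 11, in <module>
  File "<stdin>", line 9, in radial
  File "<stdin>", line 9, in <genexpr>
  File "<stdin>", line 7, in circ
  File "h.py", line 8, in proj
    m=camera_model(n);T=m["world_from_camera"];c=(np.atleast_2d(P)-T[:3,3])@T[:3,:3]
ValueError: time passes only in moves, steps and waits
```

```bash
sed -i '3i import functools; camera_model=functools.lru_cache(None)(camera_model)' h.py; python3 - <<'E'
from h import *
def radial(n,k,x,y,z,r,sgn,w=3.0):
    g=cv2.GaussianBlur(cv2.cvtColor(cv2.imread(f"pics/{n}{k}.png"),6),(0,0),.7).astype(np.float32)
    def circ(q,rr):
        p=proj(n,np.c_[q[0]+rr*np.cos(A),q[1]+rr*np.sin(A),np.full(181,z)]).astype(np.float32)
        return cv2.remap(g,p[:,:1].copy(),p[:,1:].copy(),1).ravel()
    b=max(((sgn*(circ((x+i,y+j),r+w)-circ((x+i,y+j),r-w))).clip(-40,40).mean(),i,j) for i in np.arange(-7,7.1,.5) for j in np.arange(-7,7.1,.5))
    return [round(float(v),1) for v in b]
print("rim top0,7",radial("top",0,588,147,81,50,1),radial("top",7,588,147,81,50,1))
print("rim scene",[radial("scene",k,588,147,81,50,1) for k in(0,7)])
for k in(6,7): print("cap",k,"top",radial("top",k,588,147,182,26,-1),"scene",radial("scene",k,588,147,182,26,-1))
print("bench cap",radial("top",0,418,155,112,26,-1),radial("scene",0,418,155,112,26,-1))
print(sense()["time_s"])
E
```

```text
rim top0,7 [38.6, 0.5, 1.5] [30.3, 0.5, 1.0]
rim scene [[28.5, -6.5, 6.5], [27.5, -6.5, 7.0]]
cap 6 top [19.2, 2.0, -1.0] scene [30.3, 0.5, -1.5]
cap 7 top [18.3, 1.5, 2.5] scene [31.4, -2.0, 2.5]
bench cap [14.4, 2.5, 3.0] [21.5, 1.5, 5.0]
33.45
```

Images put the lean within about 1°. One light re-probe on the −y side will settle whether it's home.

```bash
python3 -m crank '[[[1,-0.75,0,0,0,0,0],[1,-0.75,0,0,0,0,0],[1,-0.75,0,0,0,0,0],[1,-0.75,0,0,0,0,0],[1,-0.75,0,0,0,0,0],[1,-0.75,0,0,0,0,0],[1,-0.75,0,0,0,0,0],[1,-0.75,0,0,0,0,0]]]'
python3 -m crank '[[[0,0,0.6,0,0,0,0],[0,0,0.9,0,0,0,0],[0,0,0.9,0,0,0,0],[0,0,0.5,0,0,0,0],[0,0,0.2,0,0,0,0],[0,0,0.1,0,0,0,0],[0,0,0,0,0,0,0],[0,0,0,0,0,0,0]]]'
python3 -c "
from rig import *;s=sense();print(s['eef_pos'],s['force'])"
```

```text
time_s: 34.25
eef_pos: [588.4, 136.6, 264.0]
ee_rot: [-0.0, 1.0, 0.001, -0.0]
force: [-0.2, -0.9, 0.7]
grip_width: -0.0
grip_force: 0.0
time_s: 35.05
eef_pos: [588.2, 134.4, 185.2]
ee_rot: [-0.0, 1.0, 0.0, 0.001]
force: [-0.8, -0.2, -0.7]
grip_width: -0.002
grip_force: 0.0
[588.22787179 134.42390688 185.20197196] [-0.7867067  -0.21912143 -0.70769559]
```

```bash
python3 -m crank '[[[0,0.08,0.06,0,0,0,0],[0,0,0.06,0,0,0,0],[0,0,0.04,0,0,0,0],[0,0,0,0,0,0,0],[0,0,0,0,0,0,0],[0,0,0,0,0,0,0],[0,0,0,0,0,0,0],[0,0,0,0,0,0,0]]]'
python3 -c "
from rig import *;s=sense();print(s['eef_pos'],s['force'])"
python3 -m crank '[[[0,0,0.02,0,0,0,0],[0,0,0.02,0,0,0,0],[0,0,0,0,0,0,0],[0,0,0,0,0,0,0],[0,0,0,0,0,0,0],[0,0,0,0,0,0,0],[0,0,0,0,0,0,0],[0,0,0,0,0,0,0]]]'
python3 -c "
from rig import *;s=sense();print(s['eef_pos'],s['force'])"
```

```text
time_s: 35.85
eef_pos: [588.0, 132.3, 180.4]
ee_rot: [0.0, 1.0, 0.0, 0.0]
force: [-0.3, -1.3, 2.8]
grip_width: -0.002
grip_force: 1.2
[587.9779823  132.31986294 180.4233636 ] [-0.29154356 -1.33719379  2.82040183]
time_s: 36.65
eef_pos: [588.1, 132.3, 179.7]
ee_rot: [0.0, 1.0, 0.0, 0.0]
force: [-0.1, -0.3, 5.3]
grip_width: 0.0
grip_force: 2.6
[588.06980536 132.32072564 179.71021789] [-0.07590623 -0.31811727  5.3488948 ]
```

```bash
python3 -m crank '[[[0,0,-0.2,0,0,0,0],[0,-0.6,0,0,0,0,0],[0,-0.6,0,0,0,0,0],[0,0,0.1,0,0,0,0],[0,0,0.1,0,0,0,0],[0,0,0,0,0,0,0],[0,0,0,0,0,0,0],[0,0,0,0,0,0,0]]]'
python3 -c "
from rig import *;s=sense();print(s['eef_pos'],s['force'])"
python3 -m crank '[[[0,0,-0.2,0,0,0,0],[-0.6,0.6,0,0,0,0,0],[0,0,0.1,0,0,0,0],[0,0,0.1,0,0,0,0],[0,0,0,0,0,0,0],[0,0,0,0,0,0,0],[0,0,0,0,0,0,0],[0,0,0,0,0,0,0]]]'
python3 -c "
from rig import *;s=sense();print(s['eef_pos'],s['force'])"
python3 -m crank '[[[0,0,-0.2,0,0,0,0],[0.6,0,0,0,0,0,0],[0.6,0,0,0,0,0,0],[0,0,0.1,0,0,0,0],[0,0,0.1,0,0,0,0],[0,0,0,0,0,0,0],[0,0,0,0,0,0,0],[0,0,0,0,0,0,0]]]'
python3 -c "
from rig import *;s=sense();print(s['eef_pos'],s['force'])"
```

```text
time_s: 37.45
eef_pos: [588.0, 162.8, 179.9]
ee_rot: [-0.001, 1.0, 0.0, 0.001]
force: [-1.5, 3.3, 5.8]
grip_width: -0.002
grip_force: 2.9
[588.04417544 162.76496739 179.91260526] [-1.46857593  3.30879621  5.84647157]
time_s: 38.25
eef_pos: [573.3, 147.4, 179.7]
ee_rot: [0.0, 1.0, 0.0, 0.0]
force: [-2.5, -2.5, 7.1]
grip_width: -0.001
grip_force: 2.9
[573.30319115 147.36104526 179.7279027 ] [-2.48762399 -2.49302034  7.11599669]
time_s: 39.05
eef_pos: [602.9, 147.5, 179.9]
ee_rot: [-0.0, 1.0, 0.0, 0.001]
force: [3.1, -0.9, 4.9]
grip_width: 0.001
grip_force: 2.3
[602.93916682 147.49072698 179.89722113] [ 3.09007966 -0.94164388  4.8588654 ]
```

All four sides of the cap now agree within about 0.5 mm. I'll press the centre one last time, lift straight up, and hand in.

```bash
python3 -m crank '[[[0,0,-0.2,0,0,0,0],[-0.6,0,0,0,0,0,0],[0,0,0.1,0,0,0,0],[0,0,0.1,0,0,0,0],[0,0,0.04,0,0,0,0],[0,0,0.04,0,0,0,0],[0,0,0,0,0,0,0],[0,0,0,0,0,0,0]]]'
python3 -c "
from rig import *;s=sense();print(s['eef_pos'],s['force'])"
python3 -m crank '[[[0,0,0.04,0,0,0,0],[0,0,0,0,0,0,0],[0,0,0,0,0,0,0],[0,0,0,0,0,0,0],[0,0,-0.1,0,0,0,0],[0,0,-0.1,0,0,0,0],[0,0,-0.6,0,0,0,0],[0,0,-1,0,0,0,0]]]'
python3 -m crank '[[[0,0,-1,0,0,0,0],[-0.5,0,-0.5,0,0,0,0],[-1,0,0,0,0,0,0],[-1,0,0,0,0,0,0],[-1,0.5,0,0,0,0,0],[-1,1,0,0,0,0,0],[-1,1,0,0,0,0,0],[-0.5,1,0,0,0,0,0]]]'
python3 -m crank '[[[-0.5,1,0,0,0,0,0],[0,1,0,0,0,0,0],[0,1,0,0,0,0,0],[0,0.5,0,0,0,0,0],[0,0,0,0,0,0,0],[0,0,0,0,0,0,0],[0,0,0,0,0,0,0],[0,0,0,0,0,0,0]]]'
python3 - <<'E'
from h import *
for n in("scene","top"): cv2.imwrite(f"pics/{n}8.png",capture(n))
def radial(n,k,x,y,z,r,sgn,w=3.0):
    g=cv2.GaussianBlur(cv2.cvtColor(cv2.imread(f"pics/{n}{k}.png"),6),(0,0),.7).astype(np.float32)
    def circ(q,rr):
        p=proj(n,np.c_[q[0]+rr*np.cos(A),q[1]+rr*np.sin(A),np.full(181,z)]).astype(np.float32)
        return cv2.remap(g,p[:,:1].copy(),p[:,1:].copy(),1).ravel()
    b=max(((sgn*(circ((x+i,y+j),r+w)-circ((x+i,y+j),r-w))).clip(-40,40).mean(),i,j) for i in np.arange(-7,7.1,.5) for j in np.arange(-7,7.1,.5))
    return [round(float(v),1) for v in b]
print("rim",radial("top",8,588,147,81,50,1),"cap",radial("top",8,588,147,182,26,-1),radial("scene",8,588,147,182,26,-1))
a=cv2.imread("pics/scene8.png")[160:250,145:210];b=cv2.imread("pics/top8.png")[125:210,160:235]
o=np.zeros((600,800,3),np.uint8)
o[:540,:390]=cv2.resize(a,None,fx=6,fy=6,interpolation=2);o[:425,400:775]=cv2.resize(b,None,fx=5,fy=5,interpolation=2)
cv2.imwrite("pics/crop8.png",o)
E
```

```text
time_s: 39.85
eef_pos: [588.3, 147.5, 178.4]
ee_rot: [-0.0, 1.0, 0.0, 0.0]
force: [-3.5, 0.2, 11.6]
grip_width: -0.002
grip_force: 5.2
[588.34302852 147.45842557 178.44092382] [-3.48405648  0.20890318 11.58596164]
time_s: 40.65
eef_pos: [587.4, 147.2, 219.7]
ee_rot: [0.0, 1.0, 0.0, -0.002]
force: [0.1, -0.2, 0.8]
grip_width: -0.002
grip_force: 0.0
time_s: 41.45
eef_pos: [436.5, 59.2, 258.6]
ee_rot: [-0.0, 1.0, 0.001, -0.0]
force: [-0.0, 0.2, 0.3]
grip_width: -0.005
grip_force: 0.0
time_s: 42.25
eef_pos: [425.5, -27.0, 258.8]
ee_rot: [-0.0, 1.0, 0.001, -0.0]
force: [-0.1, 0.4, -0.7]
grip_width: 0.0
grip_force: 0.0
rim [30.3, 0.5, 1.0] cap [18.6, 1.5, 2.5] [31.9, -2.0, 2.5]
```

View pics/crop8.png

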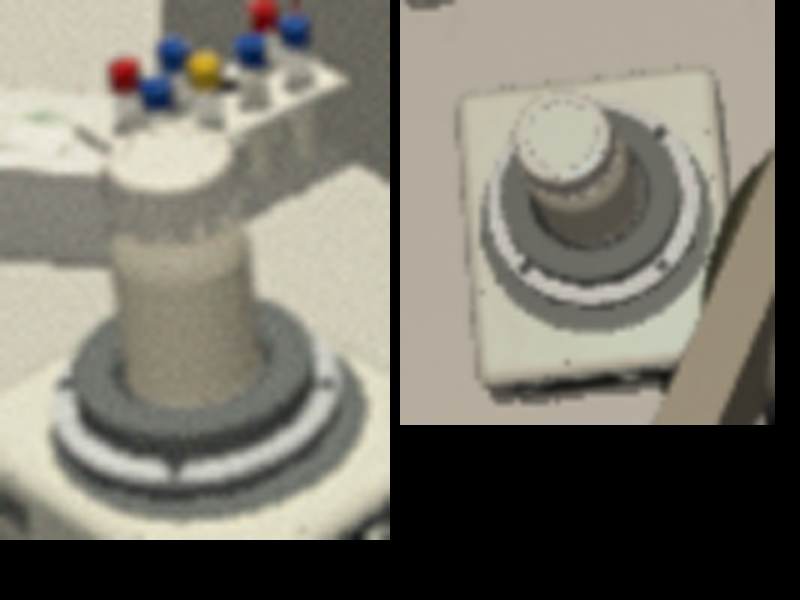

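The bottle stands upright and central in the seat. The cap centre, at about top (192.6,152.4), hasn't moved since the last check, and the arm is clear of everything.

```bash
python3 -c "
from rig import *;print(finish_job())"
```

```text
the job is handed in; nothing more can be done
None
```

The milk bottle stands in the shaker's seat, released and handed in at about 42 s; touch probes and images put its foot on the seat floor within about 1° of upright (a 2° lean after release was pressed out), the highest push I read was about 13 N, and nothing else was moved on purpose.

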